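# Break a manifold lid off its gasket with a wedge

### The arm

A 6-joint arm with a two-finger parallel gripper is mounted at the origin on a cart in front of the work surface, level with it; the furniture and walls round the work are solid. World frame = base frame: x ahead of the robot, y to its left, z up, the work surface at z = 0. Lengths are in mm, angles in rad, forces in N, time in s.
With the tool pointing down it reaches from about 400 to 925 mm from the base axis. Payload 12.5 kg.
Tool frame: the origin (TCP) lies on the mounting face of the last link; the fingertips stand 190 mm ahead of it and the grasp point (between the pads) lies 171 mm ahead of it; z points along the fingers, y is the line along which they close (so a half turn about z gives the same grasp; the last joint's range is limited). The gripper opens to 95 mm and grips with 3 to 60 N. Pads are 20 mm wide; open, the fingers measure 119 mm over their backs; the gripper's body (75 mm by 180 mm) begins 59 mm behind the grasp point.
Start: joints at [1.08, 0.491, 1.559, -0, 1.092, -0.106], TCP at [234.585, 579.305, 404.761] pointing down, gripper open.
Joint ranges: [-3.1, 3.1], [-0.84, 2.19], [0.05, 2.79], [-1.13, 4.28], [0.06, 2.93], [-2.69, 2.69]. Speed limits (rad/s): [2.22, 2.22, 2.79, 3.14, 3.14, 3.14].

### API

Orientations are given as [roll, pitch, yaw] about the fixed x, y, z axes, in that order (R = Rz(yaw) Ry(pitch) Rx(roll)).
In Python, from cell import * gives the robot as it stands.
- The arm moves only by the tool arm_command, never from a script. Its argument "rows" is a list that holds one entry, the list of rows, each a list of 7 numbers: the shift along the tool's x, y, z normalised to -1 to 1, where 1 is 0.15 m, then the turn, a rotation vector about the tool's x, y, z normalised to -1 to 1, where 1 is 360 degrees, then the opening, from -1 (shut) to 1 (fully open). A call has 1 to 10 rows; each row is the pose to reach, as a shift and turn from the pose commanded when the call began, along the tool's axes at that moment, turning the shorter way round; what a row does not reach only later rows make up. A row lasts 1/12 s, in which the tool goes at most 41.7 mm and 7.16 degrees, less where a joint would pass 70% of its speed; a pose out of reach is approached as far as the arm can. A call with a number of a shift or a turn outside -1 to 1 is refused whole. A call with a gripper value outside its range is refused whole. The fingers move at their own pace and stop on an object; the grip force is fixed at half the most. Time passes only in rows, so rows that repeat a pose let the fingers close. It gives the time, the measured TCP pose, the force, the opening and the grip force at its end, in the units of the state.
- state(): the state, without advancing time (a new reading comes with each control period).
- read_camera(name): name is "side" or "top" or "wrist"; returns (picture, depth): 400x640x3 uint8, red, green, blue; 400x640 float32, mm along the optical axis (not along the pixel's ray), 0 where there is no reading.
- get_calibration(name): a dict with "camera_matrix" (3x3 intrinsics, pixels), "position" and "orientation" of the camera in the world; the wrist camera has in their place "hand_eye" (4x4, takes a point from camera to tool coordinates, whose origin is the TCP and whose axes are the flange's). Camera axes: x right, y up, looking along -z (the intrinsics and any distortion apply to the point x, -y, -z); pixel columns grow to the right and rows downward; lengths in mm; the calibration is good to about 2 mm. The wrist camera is an equidistant fisheye: a pixel r from the principal point sees the ray r / f radians off the axis. A picture is of the moment at which its call begins: read the wrist's pose just before it. get_calibration takes no time and is no camera call.
- job_done(): hands the job in; it is judged then, once.
The state is a dict: "t": time; "joints": joint angles; "qvel": joint speeds; "tau": joint torques, N m; "eef_pos": TCP position; "tcp_rot": TCP orientation; "ft_force": force on the tool from outside, world axes, zero at the start; "moment": the same for the moment, N m; "opening": opening from 0.0 (shut) to 1.0 (fully open); "grip_force": force on a finger pad.
Only numpy, scipy, OpenCV 4.12 (cv2) and the standard library are available. Lean on these libraries where they do the work, as an engineer would, in place of code of your own. Each camera call takes 0.05 s, during which the arm holds its last target. There are 200 camera calls.

### The job

The lid of the vacuum manifold sits tight on its rubber gasket after a run and air has to be let in. Take the black plastic wedge by its handle, lay it flat in the pry pocket at the front of the manifold, slide it in until you feel it take up under the lid, then push on slowly until the front of the lid has just lifted off the gasket - a few millimetres, with the back still seated. Finish while holding the wedge there, lying in the pocket with the lid resting on it; do not let go, do not touch the lid with the gripper, and leave the jar, the foam rack and the tape roll where they are.

Things in the scene. Friction and masses are not known exactly. Their poses are not given: they have to be found in the camera images.
- wedge: loose black plastic wedge lying flat on the worktop left or right of the manifold, 148 x 22 x 20 mm, 70 g. Origin: underside, below mid-handle; +x to the thin nose, z up. Handle: straight block, x -40 to +40 mm, 20 tall; grip across its 22 mm width. Blade: x +40 to +108, flat underneath, top falling evenly (1 in 4) from 20 to 3 mm thick at the nose
- wedge_nose (a point): middle of the wedge's thin front edge, on the underside, 108 mm ahead of the wedge's origin along its x
- manifold: 12-port vacuum manifold, fixed: aluminium basin, flange 198 (x) by 240 mm (y), top 68 mm above the worktop, x -113 to +85 mm; gauge and hose barb stick out 35 mm from the basin's -y side. Origin: on the worktop under the basin; z up; -x is the front, towards the robot. A rubber gasket, 2.5 mm proud of the flange, carries the lid
- pry_pocket (a point): mid-mouth of the pry pocket, on its floor, at the flange's front edge, 62.5 mm above the worktop and 113 mm in front of the manifold's origin; manifold axes. The pocket is a slot 34 mm wide, open at front and top, level floor 5.5 mm below the flange top, running 61 mm back (+x) to a blind end; the lid covers it from 9 mm in
- lid: white plastic lid resting loose on the gasket (0.6 to 1.12 kg, unknown): plate 184 (x) x 230 (y) x 14 mm with 12 valves to 28 mm high. Lugs beneath drop into the basin with 2 mm play: it tilts about its back but cannot slide off. Origin: underside, above the manifold's origin, 70.5 mm over the worktop; manifold axes. Pushing the wedge under it takes about 5 to 16 N
- lid_front (a point): middle of the lower front edge of the lid, 9 mm behind the pocket's mouth; seated it is 8 mm above the pocket's floor (70.5 mm above the worktop), so the wedge takes up where its blade is 8 mm thick, 20 mm behind the nose; from there the front rises about 1 mm for each 4 mm the wedge goes in, less about 1 mm of give in wedge and grip
- lid_back (a point): middle of the lower back edge of the lid, 70.5 mm above the worktop when seated
- jar: glass jar with a tan screw lid, 77 mm across, 116 mm tall, standing left of the manifold; a bystander. Origin: centre of its underside
- foam_rack: white foam tube rack, 72 x 100 x 42 mm, standing right of the manifold; a bystander. Origin: centre of its underside
- tape: green roll of labelling tape lying flat, 78 mm across, 19 mm tall, on the other side of the manifold from the wedge; a bystander. Origin: centre of its underside
There are look-alikes about, which are no part of the job. What is meant by the wedge is not pink or turquoise, and is the larger of those in its own colour.

How it is judged:
By the outcome, as a careful person would: the job done as asked, in the order asked, and still so for the second after the job is handed in, while the arm keeps its last pose, push and grip.
It also fails if it takes over 48 s, if anything falls off the work surface, if the arm or the gripper's body presses on something with over 40 N, if the wrist force passes 120 N, or if a joint passes its speed limit or range.

## Working session

There is one attempt and no reset: what is moved stays moved. The work goes in short steps, Python scripts to look and compute and a tool call to move; the robot and the scene stay as the last step left them, time stands still between calls to the robot, and variables do not carry over. Pictures are saved under pics/ and viewed, at most 10 in all, crops included, and the job is handed in when it is done.

Besides the shell and the picture viewer there is one more tool, called after "Call:" as name([rows], argument=value, ...), one row to a line, values as JSON. arm_command: Moves the arm, as the interface text tells. Its arguments: {"type":"object","properties":{"rows":{"type":"array","items":{"type":"array","items":{"type":"array","items":{"type":"number","minimum":-1,"maximum":1}}}}},"required":["rows"]}

```bash
mkdir -p pics; ls; python3 - <<'E'
from cell import *
import cv2,numpy as np
for n in ["top","side"]:
    p,d=read_camera(n); cv2.imwrite(f"pics/{n}0.png",p[...,::-1]); np.savez(f"pics/{n}0.npz",p=p,d=d)
    print(n,get_calibration(n),(d>0).mean())
print(get_calibration("wrist")); print(state())
E
```

```text
pics
top {'camera_matrix': array([[498.30929707,   0.        , 318.20893084],
       [  0.        , 498.30929707, 197.51398185],
       [  0.        ,   0.        ,   1.        ]]), 'position': array([-200.51877327, -378.5767871 , 1859.09958626]), 'orientation': array([ 0.41428975, -0.00798044, -1.29750958])} 0.9958046875
side {'camera_matrix': array([[436.19277294,   0.        , 314.95826815],
       [  0.        , 436.19277294, 212.45895538],
       [  0.        ,   0.        ,   1.        ]]), 'position': array([  351.55963474, -1517.96856944,   628.78794233]), 'orientation': array([ 1.19231222,  0.0057542 , -0.15905602])} 0.9806953125
{'camera_matrix': array([[309.70691629,   0.        , 322.92588284],
       [  0.        , 309.70691629, 203.26083494],
       [  0.        ,   0.        ,   1.        ]]), 'hand_eye': array([[-1.25836147e-03,  9.67576576e-01,  2.52574712e-01,
         7.06597823e+01],
       [ 9.99999179e-01,  1.15685213e-03,  5.50401163e-04,
         1.17485143e+00],
       [ 2.40363679e-04,  2.52575197e-01, -9.67577238e-01,
         1.99105518e+01],
       [ 0.00000000e+00,  0.00000000e+00,  0.00000000e+00,
         1.00000000e+00]])}
{'t': 0.1, 'joints': array([ 1.08039061e+00,  4.91486708e-01,  1.55939577e+00,  1.31738574e-05,
        1.09172519e+00, -1.05571288e-01]), 'qvel': array([ 0.00135795, -0.00023218, -0.00088322,  0.00052588, -0.00138567,
        0.0002804 ]), 'tau': array([ 2.93038473e-03, -6.13624191e+01, -2.58606094e+01,  6.94018649e-02,
        4.70126560e-02, -4.60403351e-05]), 'eef_pos': array([234.57412299, 579.27383113, 404.22540342]), 'tcp_rot': array([-3.14058452e+00, -1.18576862e-04,  2.75675209e+00]), 'ft_force': array([ 0.48363316,  0.45665492, -0.28045193]), 'moment': array([-0.02209552,  0.03600104, -0.03634911]), 'grip_force': 0.0, 'opening': 0.9996206061696585}
```

View pics/top0.png

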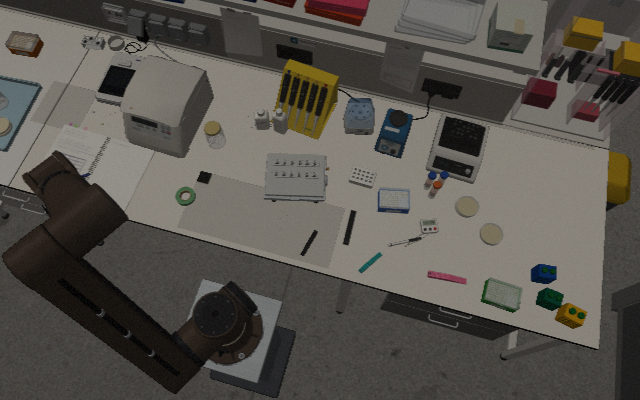

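View pics/side0.png

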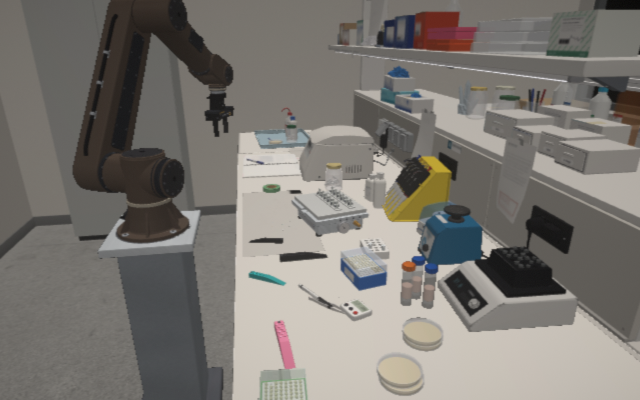

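The top view shows two black wedges, at (310,242) and the larger at (349,227). The manifold is at (296,177), the tape at (186,196) and the jar at (214,135). The side view shows the wedges at (266,240) and (303,257), and the manifold at (330,210).

```bash
cat > h.py <<'E'
import numpy as np,cv2
from scipy.spatial.transform import Rotation as R
from cell import *
def cam(n,st=None):
    c=get_calibration(n);K=c["camera_matrix"]
    if n!="wrist": return K,R.from_euler("xyz",c["orientation"]).as_matrix(),np.array(c["position"])
    H=c["hand_eye"];T=R.from_euler("xyz",st["tcp_rot"]).as_matrix()
    return K,T@H[:3,:3],T@H[:3,3]+st["eef_pos"]
def rays(n,px,st=None):
    K,Rm,p=cam(n,st);px=np.atleast_2d(px).astype(float)
    a=(px-K[:2,2])/K[0,0]
    if n=="wrist":
        r=np.linalg.norm(a,axis=1);s=np.where(r>1e-9,np.sin(r)/np.maximum(r,1e-9),1)
        v=np.c_[a[:,0]*s,-a[:,1]*s,-np.cos(r)]
    else: v=np.c_[a[:,0],-a[:,1],-np.ones(len(a))]
    return p,v@Rm.T
def onplane(n,px,z,st=None):
    p,v=rays(n,px,st);return p+v*((z-p[2])/v[:,2])[:,None]
def tri(r1,r2):
    (p,u),(q,v)=r1,r2;u=u[0]/np.linalg.norm(u[0]);v=v[0]/np.linalg.norm(v[0])
    t=np.linalg.lstsq(np.c_[u,-v],q-p,rcond=None)[0];a=p+t[0]*u;b=q+t[1]*v
    return (a+b)/2,np.linalg.norm(a-b)
def deproj(n,px,d,st=None):
    p,v=rays(n,px,st);return p+v*(d/ (v@-cam(n,st)[1][:,2]))[:,None]
E
python3 - <<'E'
from h import *
for n,box in (("top",(290,200,370,262)),("side",(240,225,340,270))):
    f=np.load(f"pics/{n}0.npz");p,d=f["p"],f["d"]
    m=(p.max(2)<60).astype(np.uint8);M=np.zeros_like(m);x0,y0,x1,y1=box;M[y0:y1,x0:x1]=m[y0:y1,x0:x1]
    k,l,s,c=cv2.connectedComponentsWithStats(M)
    for i in range(1,k):
        if s[i,4]<25:continue
        ys,xs=np.where(l==i);P=np.c_[xs,ys]
        W=deproj(n,P,d[ys,xs]);(cc,wh,a)=cv2.minAreaRect(onplane(n,P,15)[:,:2].astype(np.float32))
        print(n,s[i],c[i].round(1),"depth mean",W.mean(0).round(),"z max",np.percentile(W[:,2],[5,95]).round(),"rect@15",np.round(cc),np.round(wh),round(a,1))
# lid via depth in top
f=np.load("pics/top0.npz");p,d=f["p"],f["d"]
ys,xs=np.mgrid[140:215,250:345];P=np.c_[xs.ravel(),ys.ravel()];W=deproj("top",P,d[ys.ravel(),xs.ravel()])
q=W[(W[:,2]>76)&(W[:,2]<95)&(W[:,0]<650)];print("lid",cv2.minAreaRect(q[:,:2].astype(np.float32)),q.mean(0),np.median(q[:,2]))
E
```

```text
top [343 210  13  35 174] [349.1 227.4] depth mean [ 493. -326.   17.] z max [ 4. 27.] rect@15 [ 496. -326.] [146.  20.] 1.6
top [300 230  17  26 108] [308.6 242.4] depth mean [ 391. -189.   14.] z max [ 4. 23.] rect@15 [ 390. -189.] [ 15. 114.] 76.4
side [251 239  31   4  85] [268.5 240.3] depth mean [ 403. -218.   18.] z max [ 5. 17.] rect@15 [ 395. -212.] [23. 99.] 80.2
side [281 253  45   8 224] [300.  256.1] depth mean [ 491. -337.   13.] z max [ 5. 21.] rect@15 [ 498. -338.] [134.  39.] 1.3
lid ((590.599609375, -73.16844177246094), (142.34878540039062, 242.13296508789062), 6.228692531585693) [589.16001691 -66.18176936  85.78599064] 85.88741194668864
```

Call:
arm_command([
  [[-1,-1,0,0,0,0,1],[-1,-1,0,0,0,0,1],[-1,-1,0,0,0,0,1],[-1,-1,0,0,0,0,1],[-1,-1,0,0,0,0,1],[-1,-1,0,0,0,0,1]],
])

```text
t: 0.6
eef_pos: [318.6, 379.7, 404.7]
tcp_rot: [-3.14, 0.0, 2.754]
ft_force: [0.3, 0.8, -0.5]
opening: 1.004
grip_force: 0.0
```

Call:
arm_command([
  [[-1,-1,0,0,0,0,1],[-1,-1,0,0,0,0,1],[-1,-1,0,0,0,0,1],[-1,-1,0,0,0,0,1],[-1,-1,0,0,0,0,1],[-1,-1,0,0,0,0,1]],
])

```text
t: 1.1
eef_pos: [401.8, 184.4, 404.7]
tcp_rot: [-3.141, 0.001, 2.753]
ft_force: [0.3, 0.4, 0.3]
opening: 0.995
grip_force: 0.0
```

Call:
arm_command([
  [[-1,-1,0,0,0,0,1],[-1,-1,0,0,0,0,1],[-1,-1,0,0,0,0,1],[-1,-1,0,0,0,0,1],[-1,-1,0,0,0,0,1],[-1,-1,0,0,0,0,1]],
])

```text
t: 1.6
eef_pos: [484.9, -11.2, 404.5]
tcp_rot: [-3.141, 0.001, 2.753]
ft_force: [-0.5, 0.5, -0.6]
opening: 0.999
grip_force: 0.0
```

Call:
arm_command([
  [[-0.4,-1,0,0,0,-0.0612,1],[-0.4,-1,0,0,0,-0.0612,1],[-0.4,-1,0,0,0,-0.0612,1],[-0.4,-1,0,0,0,-0.0612,1],[-0.4,-1,0,0,0,-0.0612,1],[-0.4,-1,0,0,0,-0.0612,1]],
])

```text
t: 2.1
eef_pos: [482.1, -170.2, 404.3]
tcp_rot: [3.141, -0.0, 3.138]
ft_force: [-1.0, -0.1, -0.2]
opening: 1.0
grip_force: 0.0
```

```bash
python3 - <<'E'
from h import *
s=state();p,d=read_camera("wrist");cv2.imwrite("pics/w1.png",p[...,::-1]);np.savez("pics/w1.npz",p=p,d=d,pos=s["eef_pos"],rot=s["tcp_rot"])
print(s["t"],s["eef_pos"],s["tcp_rot"],s["joints"],np.abs(s["qvel"]).max())
E
```

```text
2.1 [ 482.13221868 -170.20860472  404.29280645] [ 3.14137533e+00 -3.93044109e-04  3.13772264e+00] [-4.68625216e-01  3.30655897e-01  1.83384995e+00  2.18426148e-05
  9.77535571e-01 -2.03556370e+00] 0.062359272494885154
```

View pics/w1.png

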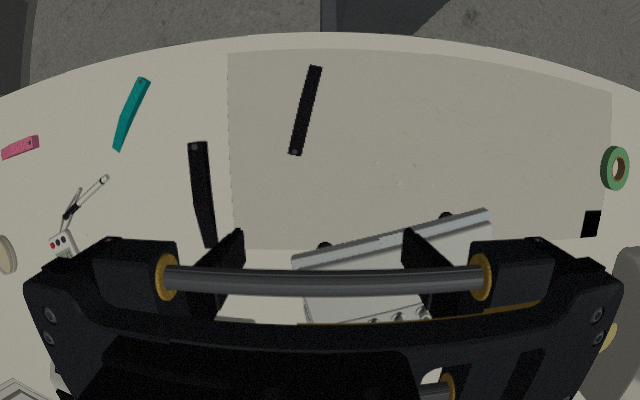

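The wrist view shows the large black wedge from the handle end at (198,143) to the nose at (210,247), with the nose away from the robot. The manifold's front edge runs from (292,257) to (488,210). I'll take a second view, centred on the front of the manifold.

Call:
arm_command([
  [[0.2,0.5,0.2,0,0,0,1],[0.2,0.5,0.2,0,0,0,1],[0.2,0.5,0.2,0,0,0,1],[0.2,0.5,0.2,0,0,0,1]],
])

```text
t: 2.48
eef_pos: [451.4, -90.3, 374.4]
tcp_rot: [3.141, -0.002, -3.139]
ft_force: [0.9, -0.1, -0.1]
opening: 1.0
grip_force: 0.0
```

```bash
python3 - <<'E'
from h import *
s=state();p,d=read_camera("wrist");np.savez("pics/w2.npz",p=p,d=d,pos=s["eef_pos"],rot=s["tcp_rot"])
cv2.imwrite("pics/w2.png",cv2.resize(p[130:330,180:480,::-1],None,fx=2.66,fy=2.66,interpolation=cv2.INTER_CUBIC))
print(s["t"],s["eef_pos"],s["tcp_rot"],(d>0).mean())
E
```

```text
2.4833 [451.36758504 -90.31219981 374.40975252] [ 3.14069430e+00 -1.50342810e-03 -3.13868165e+00] 0.9737109375
```

View pics/w2.png

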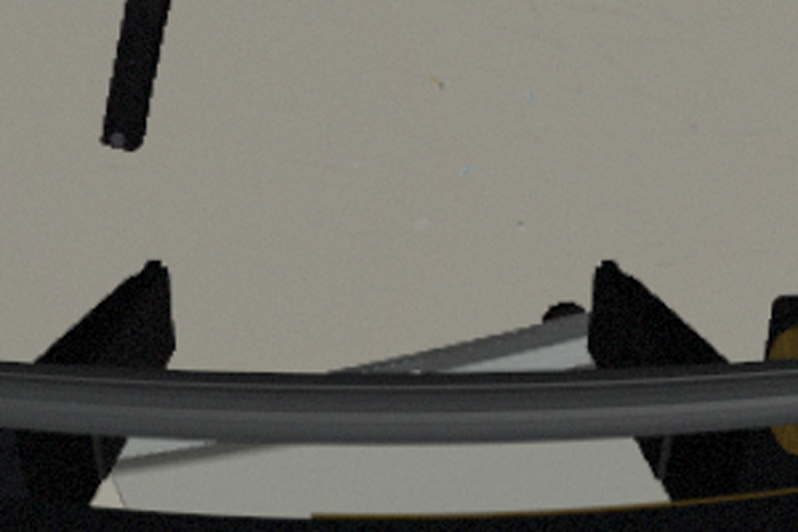

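The view is blocked by the gripper, with the front edge hidden behind the rail. I'll move the camera right above the manifold's front.

Call:
arm_command([
  [[-0.8,0.1,-0.1,0,0,0,1],[-0.8,0.1,-0.1,0,0,0,1],[-0.8,0.1,-0.1,0,0,0,1],[-0.8,0.1,-0.1,0,0,0,1],[-0.8,0.1,-0.1,0,0,0,1]],
])

```text
t: 2.95
eef_pos: [573.6, -78.1, 389.6]
tcp_rot: [-3.141, 0.001, -3.141]
ft_force: [-0.8, 0.0, 0.1]
opening: 0.999
grip_force: 0.0
```

```bash
python3 - <<'E'
from h import *
s=state();p,d=read_camera("wrist");np.savez("pics/w3.npz",p=p,d=d,pos=s["eef_pos"],rot=s["tcp_rot"])
cv2.imwrite("pics/w3.png",cv2.resize(p[60:260,160:460,::-1],None,fx=2.66,fy=2.66,interpolation=cv2.INTER_CUBIC))
print(s["t"],s["eef_pos"],s["tcp_rot"],(d>0).mean())
E
```

```text
2.95 [573.58493149 -78.05485343 389.58434824] [-3.14147096e+00  7.20486012e-04 -3.14110593e+00] 0.97345703125
```

View pics/w3.png

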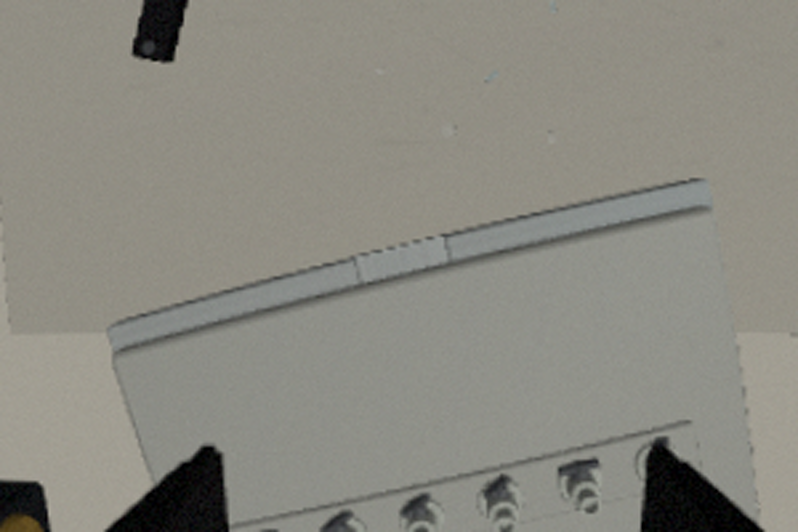

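The close view shows the pocket as the lighter notch. Its mouth runs from crop (355,258) to (446,236), the flange front corners are at crop (108,325) and (703,179), and the lid edge is just below it.

```bash
python3 - <<'E'
from h import *
def L(n):
    f=np.load(f"pics/{n}.npz");return f["p"],f["d"],dict(eef_pos=f["pos"],tcp_rot=f["rot"])
p1,d1,s1=L("w1");p3,d3,s3=L("w3")
cr=lambda a:np.array(a,float)/2.66+[160,60]-0.5
fc=cr([(108,325),(703,179)]);mo=cr([(355,258),(446,236)])
F=onplane("wrist",fc,68,s3);M=onplane("wrist",mo,62.5,s3)
e=F[1]-F[0];print("flange corners",F.round(1),"len",np.linalg.norm(e),"yaw",np.degrees(np.arctan2(-e[0],e[1])),"mid",F.mean(0))
print("mouth",M.round(1),np.linalg.norm(M[1]-M[0]),M.mean(0))
for c,q in zip(fc,[(292,257),(488,210)]):print("tri",tri(rays("wrist",c,s3),rays("wrist",q,s1)))
# depth heights: pocket floor centre, flange, lid, wedge
for nm,c in (("floor",cr((405,260))),("flL",cr((230,307))),("flR",cr((600,213))),("lid",cr((430,330)))):
    x,y=np.round(c).astype(int);dd=np.median(d3[y-1:y+2,x-1:x+2]);print(nm,deproj("wrist",[(x,y)],dd,s3).round(1))
# wedge
m=(p1.max(2)<60).astype(np.uint8);m[:135]=0;m[250:]=0;m[:,:180]=0;m[:,220:]=0
k,l,s,c=cv2.connectedComponentsWithStats(m);i=1+np.argmax(s[1:,4]);print(s[i])
ys,xs=np.where(l==i)
for r in range(ys.min(),ys.max()+1,8):
    q=xs[ys==r];E=onplane("wrist",[(q.min()-.5,r),(q.max()+.5,r)],20,s1);dz=deproj("wrist",[(int(q.mean()),r)],d1[r,int(q.mean())],s1)
    print(r,q.min(),q.max(),"mid",E.mean(0)[:2].round(1),"w",np.linalg.norm(E[1]-E[0]).round(1),"depthz",dz[0].round(1))
E
```

```text
flange corners [[ 558.9 -205.6   68. ]
 [ 503.5   23.5   68. ]] len 235.69108470316593 yaw 13.608343079825369 mid [531.1948398  -91.03836406  68.        ]
mouth [[ 535.6 -107.1   62.5]
 [ 527.5  -73.    62.5]] 35.01700926084424 [531.50315729 -90.02690328  62.5       ]
tri (array([ 558.27630047, -205.3336212 ,   66.32721438]), np.float64(2.484164515574508))
tri (array([503.18691974,  23.19489111,  69.88447702]), np.float64(0.8311924839265619))
floor [[536.2 -88.1  62.7]]
flL [[ 552.8 -154.6   68.3]]
flR [[518.2 -16.3  68.3]]
lid [[559.3 -79.   84.6]]
[ 188  142   32  108 1949]
142 194 206 mid [ 427.9 -320.9] w 17.8 depthz [ 428.  -321.2   19. ]
150 188 206 mid [ 437.6 -325.7] w 26.4 depthz [ 437.7 -325.5   20. ]
158 189 207 mid [ 447.7 -325. ] w 26.4 depthz [ 447.7 -324.6   20.4]
166 190 208 mid [ 457.9 -324.3] w 26.5 depthz [ 457.9 -324.2   19.8]
174 191 209 mid [ 468.1 -323.8] w 26.5 depthz [ 467.9 -323.    21.5]
182 191 209 mid [ 478.3 -324.7] w 26.7 depthz [ 478.2 -324.3   20.4]
190 192 210 mid [ 488.7 -324.2] w 26.8 depthz [ 488.4 -323.6   21. ]
198 193 211 mid [ 499.1 -323.9] w 26.9 depthz [ 499.3 -324.1   19.1]
206 194 212 mid [ 509.7 -323.6] w 27.0 depthz [ 509.9 -323.7   19.4]
214 196 213 mid [ 520.4 -322.7] w 25.7 depthz [ 521.3 -324.5   16.9]
222 198 214 mid [ 531.3 -321.8] w 24.4 depthz [ 533.2 -324.2   14. ]
230 200 215 mid [ 542.3 -321. ] w 23.1 depthz [ 545.4 -325.2   11.4]
238 203 217 mid [ 553.5 -318.8] w 21.8 depthz [ 558.8 -324.3    6.3]
246 205 219 mid [ 564.8 -317.4] w 21.9 depthz [ 571.5 -323.8    4. ]
```

Call:
arm_command([
  [[0.71,-0.83,0,0,0,-0.0036,1],[0.71,-0.83,0,0,0,-0.0036,1],[0.71,-0.83,0,0,0,-0.0036,1],[0.71,-0.83,0,0,0,-0.0036,1],[0.71,-0.83,0,0,0,-0.0036,1],[0.71,-0.83,0,0,0,-0.0036,1]],
])

```text
t: 3.5
eef_pos: [463.7, -204.1, 390.2]
tcp_rot: [-3.142, 0.0, -3.123]
ft_force: [1.7, -0.3, 0.8]
opening: 1.001
grip_force: 0.0
```

Call:
arm_command([
  [[0,-0.83,0.8,0,0,0,1],[0,-0.83,0.8,0,0,0,1],[0,-0.83,0.8,0,0,0,1],[0,-0.83,0.8,0,0,0,1],[0,-0.83,0.8,0,0,0,1],[0,-0.83,0.8,0,0,0,1],[0,-0.83,0.8,0,0,0,1]],
])

```text
t: 4.08
eef_pos: [468.6, -326.3, 270.0]
tcp_rot: [3.141, -0.0, -3.119]
ft_force: [-0.3, 0.0, 0.2]
opening: 0.999
grip_force: 0.0
```

```bash
python3 - <<'E'
from h import *
s=state();p,d=read_camera("wrist");np.savez("pics/w4.npz",p=p,d=d,pos=s["eef_pos"],rot=s["tcp_rot"])
cv2.imwrite("pics/w4.png",p[...,::-1])
print(s["t"],s["eef_pos"],np.degrees(s["tcp_rot"]))
E
```

```text
4.0833 [ 468.59863296 -326.33014769  270.01940955] [ 1.79962645e+02 -1.75999688e-02 -1.78715378e+02]
```

View pics/w4.png

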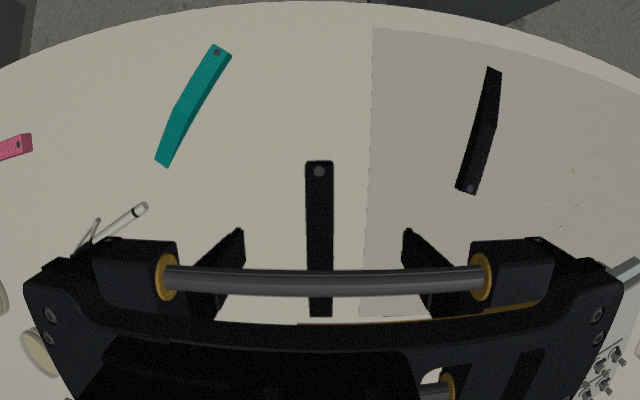

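The wedge lies centred between the fingers. Its rear end is at (319,161) and it runs straight down the picture; I'll check its numbers before descending.

```bash
python3 - <<'E'
from h import *
f=np.load("pics/w4.npz");p,d=f["p"],f["d"];s=dict(eef_pos=f["pos"],tcp_rot=f["rot"])
m=p.max(2)<60
C=[]
for r in range(172,262,8):
    q=np.where(m[r,290:350])[0]+290;E=onplane("wrist",[(q.min()-.5,r),(q.max()+.5,r)],20,s);C.append(np.r_[E.mean(0)[:2],np.linalg.norm(E[1]-E[0])])
C=np.array(C);print(C.round(1),"yaw",np.degrees(np.polyfit(C[:,0],C[:,1],1)[0]))
r=np.where(m[140:180,319])[0].min()+140;print("rear",r,onplane("wrist",[(319,r)],20,s))
E
```

```text
[[ 434.2 -329.3   21. ]
 [ 440.3 -328.8   20.4]
 [ 446.4 -328.7   20.5]
 [ 452.7 -328.6   20.6]
 [ 459.  -328.5   20.8]
 [ 465.4 -328.4   20.9]
 [ 471.9 -328.3   21.1]
 [ 478.5 -327.7   20.4]
 [ 485.2 -327.6   20.6]
 [ 492.1 -327.5   20.8]
 [ 499.1 -327.4   21. ]
 [ 506.3 -327.3   21.2]] yaw 1.566754003172036
rear 161 [[ 425.83396605 -329.08844524   20.        ]]
```

Call:
arm_command([
  [[0,0,0.51,0,0,0,1],[0,0,0.51,0,0,0,1],[0,0,0.51,0,0,0,1],[0,0,0.51,0,0,0,1]],
])

```text
t: 4.47
eef_pos: [469.0, -325.9, 193.9]
tcp_rot: [-3.141, 0.0, -3.118]
ft_force: [-0.4, -0.2, -0.3]
opening: 1.0
grip_force: 0.0
```

Call:
arm_command([
  [[0,-0.015,0.01,0,0,0,1],[0,-0.015,0.01,0,0,0,1],[0,-0.015,0.01,0,0,0,-1],[0,-0.015,0.01,0,0,0,-1],[0,-0.015,0.01,0,0,0,-1],[0,-0.015,0.01,0,0,0,-1],[0,-0.015,0.01,0,0,0,-1],[0,-0.015,0.01,0,0,0,-1],[0,-0.015,0.01,0,0,0,-1],[0,-0.015,0.01,0,0,0,-1]],
])

```text
t: 5.3
eef_pos: [468.4, -329.5, 191.7]
tcp_rot: [3.141, -0.0, -3.119]
ft_force: [-0.6, 0.5, 0.4]
opening: 0.493
grip_force: 0.0
```

Call:
arm_command([
  [[0,-0.015,0,0,0,0,-1],[0,0,0,0,0,0,-1],[0,0,0,0,0,0,-1],[0,0,0,0,0,0,-1],[0,0,0,0,0,0,-1],[0,0,0,0,0,0,-1]],
])

```text
t: 5.8
eef_pos: [468.4, -329.4, 191.6]
tcp_rot: [3.141, -0.0, -3.119]
ft_force: [1.0, -0.5, -0.6]
opening: 0.231
grip_force: 30.0
```

Call:
arm_command([
  [[0,0,-0.13,0,0,0,-1],[0,0,-0.26,0,0,0,-1],[0,0,-0.4,0,0,0,-1],[0,0,-0.53,0,0,0,-1],[0,0,-0.6,0,0,0,-1],[0,0,-0.67,0,0,0,-1],[0,0,-0.67,0,0,0,-1]],
])

```text
t: 6.38
eef_pos: [468.5, -329.6, 293.7]
tcp_rot: [-3.14, 0.002, -3.119]
ft_force: [0.6, -0.5, -0.4]
opening: 0.229
grip_force: 30.0
```

Call:
arm_command([
  [[0.05,0.1,0,0,0,0,-1],[0.1,0.2,0,0,0,0,-1],[0.15,0.3,0,0,0,0,-1],[0.2,0.4,0,0,0,0,-1],[0.25,0.5,0,0,0,0,-1],[0.35,0.6,0,0,0,0,-1],[0.395,0.7,0,0,0,0,-1]],
])

```text
t: 6.97
eef_pos: [405.5, -224.9, 291.2]
tcp_rot: [3.14, -0.002, -3.119]
ft_force: [-0.2, -0.5, 0.0]
opening: 0.23
grip_force: 30.0
```

Call:
arm_command([
  [[0,0.1,0,0,0,-0.006,-1],[0,0.2,0,0,0,-0.012,-1],[0,0.3,0,0,0,-0.018,-1],[0,0.4,0,0,0,-0.024,-1],[0,0.5,0,0,0,-0.03,-1],[0,0.6,0,0,0,-0.0342,-1],[0,0.7,0,0,0,-0.0342,-1],[0,0.7,0,0,0,-0.0342,-1],[0,0.7,0,0,0,-0.0342,-1],[0,0.7,0,0,0,-0.0342,-1]],
])

```text
t: 7.8
eef_pos: [404.6, -121.2, 291.9]
tcp_rot: [3.141, -0.0, -2.904]
ft_force: [0.8, 0.4, -0.3]
opening: 0.233
grip_force: 30.0
```

```bash
python3 - <<'E'
from h import *
s=state();p,d=read_camera("wrist");np.savez("pics/w5.npz",p=p,d=d,pos=s["eef_pos"],rot=s["tcp_rot"])
cv2.imwrite("pics/w5.png",p[...,::-1])
p,d=read_camera("side");np.savez("pics/s5.npz",p=p,d=d)
cv2.imwrite("pics/s5.png",cv2.resize(p[160:260,200:400,::-1],None,fx=4,fy=4,interpolation=cv2.INTER_CUBIC))
print(s["t"],s["eef_pos"],np.degrees(s["tcp_rot"]),s["opening"],s["ft_force"],s["joints"])
E
```

```text
7.8 [ 404.6180009  -121.21968862  291.86516628] [ 1.79986021e+02 -1.36931730e-02 -1.66400617e+02] 0.23332762369624854 [ 0.78066915  0.43033978 -0.27952836] [-4.47746827e-01  3.91948113e-01  2.15899186e+00  6.76599074e-05
  5.90992117e-01 -2.25595332e+00]
```

View pics/w5.png

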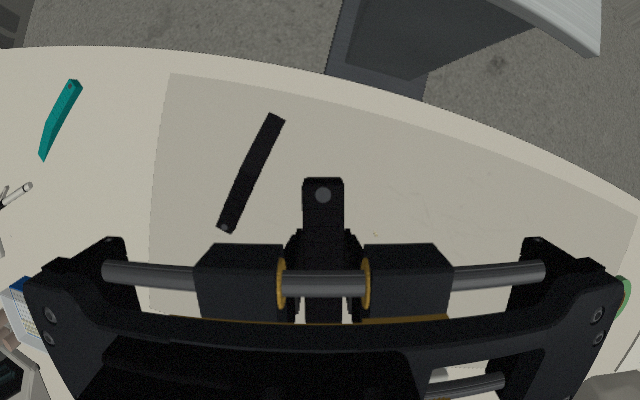

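View pics/s5.png

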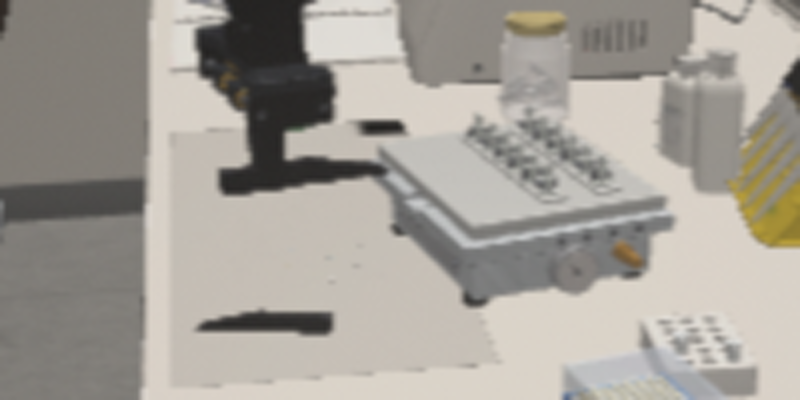

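The wrist view shows the wedge held centred, rear end at (322,180). The side view shows it level with the nose at crop (388,172) and rear underside at crop (222,193). I'll check both numerically.

```bash
python3 - <<'E'
from h import *
s=state();print(s["eef_pos"])
K,Rm,p0=cam("side")
def proj(P):
    v=(P-p0)@Rm;return K[:2,2]+K[0,0]*np.c_[v[:,0],-v[:,1]]/-v[:,2:]
a=np.radians(13.6);u=np.array([np.cos(a),np.sin(a),0]);T=s["eef_pos"]-[0,0,191.6]
n=np.array([-u[1],u[0],0])
P=np.array([T+105.6*u,T-42.4*u-11*n]);print("pred crop nose, rear-near-bottom",(proj(P)-[200,160]+.5)*4)
f=np.load("pics/s5.npz");p=f["p"];m=(p.max(2)<70)
for c in range(256,299,4):
    q=np.where(m[195:215,c])[0]+195
    if len(q):
        # near lower edge: intersect with vertical plane through near side
        o,v=rays("side",[(c,q.max()+.5)]);b=T-11*n;t=((b-o)@n)/(v[0]@n);X=o+t*v[0];print(c,q.min(),q.max(),"x along",round((X-T)@u,1),"z rel",round(X[2]-T[2],1))
f=np.load("pics/w5.npz");p=f["p"];S=dict(eef_pos=f["pos"],tcp_rot=f["rot"]);m=p.max(2)<60
for r in (182,190,200,210,220):
    q=np.where(m[r,295:350])[0]+295;E=onplane("wrist",[(q.min()-.5,r),(q.max()+.5,r)],T[2]+20,S)-T;print(r,"along",(E.mean(0)@u).round(1),"lat",(E@n).round(1))
q=np.where(m[165:200,322])[0].min()+165;print("rear",q,(onplane("wrist",[(322,q)],T[2]+20,S)-T)@u)
E
```

```text
[ 404.58365441 -121.44917639  291.97496597]
pred crop nose, rear-near-bottom [[383.46225991 170.23539439]
 [222.06468876 199.01939812]]
256 203 207 x along -38.7 z rel 5.7
260 203 207 x along -25.0 z rel 3.6
264 195 206 x along -11.0 z rel 5.1
268 195 206 x along 3.0 z rel 2.9
272 201 205 x along 17.2 z rel 4.4
276 200 204 x along 31.4 z rel 5.9
280 200 204 x along 45.7 z rel 3.7
284 201 203 x along 60.1 z rel 5.2
288 201 203 x along 74.6 z rel 3.0
292 201 202 x along 89.3 z rel 4.5
182 along -41.3 lat [-9.  10.9]
190 along -37.2 lat [-9.6 11.5]
200 along -32.1 lat [-9.7 11.6]
210 along -26.8 lat [-9.3 11.6]
220 along -21.5 lat [-9.4 11.7]
rear 177 [-43.83737429]
```

Call:
arm_command([
  [[0,0,0.1,0,0,0,-1],[0,0,0.2,0,0,0,-1],[0,0,0.24,0,0,0,-1],[-0.05,0,0.24,0,0,0,-1],[-0.1,0,0.24,0,0,0,-1],[-0.15,0,0.24,0,0,0,-1],[-0.2,0,0.24,0,0,0,-1],[-0.22,0,0.24,0,0,0,-1],[-0.22,0,0.24,0,0,0,-1]],
])

```text
t: 8.65
eef_pos: [437.4, -112.8, 256.5]
tcp_rot: [-3.141, 0.001, -2.903]
ft_force: [-0.8, -0.0, -1.0]
opening: 0.227
grip_force: 30.0
```

```bash
python3 - <<'E'
from h import *
p,d=read_camera("side");s=state();np.savez("pics/s6.npz",p=p,d=d)
cv2.imwrite("pics/s6.png",cv2.resize(p[170:240,230:350,::-1],None,fx=6,fy=6,interpolation=cv2.INTER_CUBIC))
print(s["t"],s["eef_pos"],s["ft_force"],s["moment"])
E
```

```text
8.7 [ 436.81388487 -112.83493888  256.42046233] [-0.31499675 -0.12543153 -0.57885775] [ 0.00401052  0.07164948 -0.04226407]
```

View pics/s6.png

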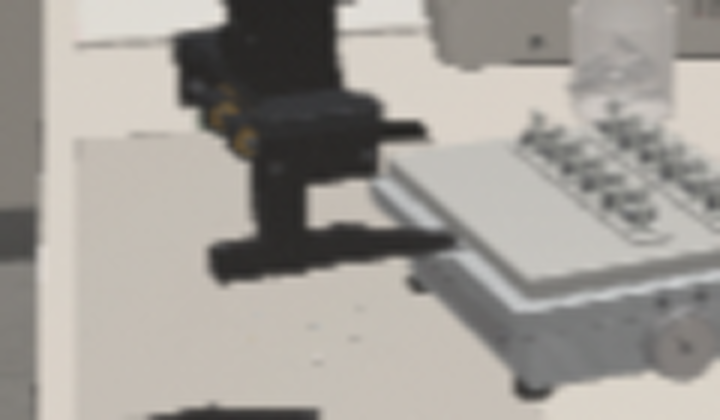

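The nose is at crop (455,240), at the pocket mouth, with the wedge level. I'll lower it onto the floor gently.

Call:
arm_command([
  [[0,0,0.004,0,0,0,-1],[0,0,0.008,0,0,0,-1],[0,0,0.011,0,0,0,-1],[0,0,0.011,0,0,0,-1],[0,0,0.011,0,0,0,-1]],
])

```text
t: 9.12
eef_pos: [436.4, -113.1, 254.5]
tcp_rot: [3.141, -0.0, -2.905]
ft_force: [0.3, -0.0, -0.8]
opening: 0.231
grip_force: 30.0
```

Call:
arm_command([
  [[0,0,0.004,0,0,0,-1],[0,0,0.004,0,0,0,-1],[0,0,0.004,0,0,0,-1]],
])

```text
t: 9.37
eef_pos: [436.5, -113.1, 254.0]
tcp_rot: [3.142, 0.0, -2.904]
ft_force: [-0.7, -1.0, 0.6]
opening: 0.228
grip_force: 30.0
```

Call:
arm_command([
  [[0,0,0.004,0,0,0,-1],[0,0,0.004,0,0,0,-1],[0,0,0.004,0,0,0,-1]],
])

```text
t: 9.62
eef_pos: [436.5, -113.1, 253.4]
tcp_rot: [3.142, 0.0, -2.904]
ft_force: [-1.7, -0.6, 1.8]
opening: 0.229
grip_force: 30.0
```

Call:
arm_command([
  [[0,0,0.003,0,0,0,-1],[0,0,0.003,0,0,0,-1],[0,0,0.003,0,0,0,-1],[0,0,0.003,0,0,0,-1]],
])

```text
t: 9.95
eef_pos: [436.5, -113.0, 252.9]
tcp_rot: [3.141, -0.0, -2.904]
ft_force: [-2.5, 0.6, 3.0]
opening: 0.227
grip_force: 30.0
```

```bash
python3 - <<'E'
from h import *
F=[]
for i in range(4):
    read_camera("top");s=state();F.append(np.r_[s["ft_force"],s["moment"]])
print(np.mean(F,0).round(2),s["eef_pos"])
E
```

```text
[-2.04  0.25  3.71  0.16  0.1   0.05] [ 436.49086112 -113.07892554  252.91146183]
```

Call:
arm_command([
  [[-0.01,0,-0.003,0,0,0,-1],[-0.025,0,-0.003,0,0,0,-1],[-0.04,0,-0.003,0,0,0,-1],[-0.055,0,-0.003,0,0,0,-1],[-0.07,0,-0.003,0,0,0,-1],[-0.085,0,-0.003,0,0,0,-1],[-0.1,0,-0.003,0,0,0,-1],[-0.1,0,-0.003,0,0,0,-1]],
])

```text
t: 10.82
eef_pos: [451.6, -109.5, 253.4]
tcp_rot: [-3.141, 0.001, -2.904]
ft_force: [1.7, 1.2, -0.1]
opening: 0.228
grip_force: 30.0
```

Call:
arm_command([
  [[-0.007,0,0,0,0,0,-1],[-0.014,0,0,0,0,0,-1],[-0.02,0,0,0,0,0,-1],[-0.02,0,0,0,0,0,-1],[-0.02,0,0,0,0,0,-1]],
])

```text
t: 11.23
eef_pos: [454.1, -108.8, 253.4]
tcp_rot: [-3.142, 0.0, -2.904]
ft_force: [0.3, 0.5, 1.9]
opening: 0.231
grip_force: 30.0
```

Call:
arm_command([
  [[-0.007,0,0,0,0,0,-1],[-0.013,0,0,0,0,0,-1],[-0.013,0,0,0,0,0,-1],[-0.013,0,0,0,0,0,-1]],
])

```text
t: 11.57
eef_pos: [455.9, -108.4, 253.4]
tcp_rot: [3.141, -0.0, -2.904]
ft_force: [-2.2, -0.1, 2.9]
opening: 0.231
grip_force: 30.0
```

Call:
arm_command([
  [[-0.007,0,0,0,0,0,-1],[-0.013,0,0,0,0,0,-1],[-0.013,0,0,0,0,0,-1],[-0.013,0,0,0,0,0,-1]],
])

```text
t: 11.9
eef_pos: [457.3, -107.9, 253.2]
tcp_rot: [3.14, -0.002, -2.904]
ft_force: [-6.5, -1.9, 4.4]
opening: 0.225
grip_force: 30.0
```

Call:
arm_command([
  [[-0.007,0,0,0,0,0,-1],[-0.013,0,0,0,0,0,-1],[-0.013,0,0,0,0,0,-1],[-0.013,0,0,0,0,0,-1]],
])

```text
t: 12.23
eef_pos: [459.0, -107.4, 253.2]
tcp_rot: [3.14, -0.003, -2.904]
ft_force: [-8.0, -2.5, 4.6]
opening: 0.231
grip_force: 30.0
```

Call:
arm_command([
  [[-0.004,0,0,0,0,0,-1],[-0.008,0,0,0,0,0,-1],[-0.012,0,0,0,0,0,-1],[-0.016,0,0,0,0,0,-1],[-0.02,0,0,0,0,0,-1],[-0.024,0,0,0,0,0,-1],[-0.028,0,0,0,0,0,-1],[-0.03,0,0,0,0,0,-1],[-0.03,0,0,0,0,0,-1]],
])

```text
t: 12.98
eef_pos: [463.1, -106.3, 253.1]
tcp_rot: [3.14, -0.003, -2.904]
ft_force: [-9.8, -2.8, 5.2]
opening: 0.23
grip_force: 30.0
```

Call:
arm_command([
  [[-0.004,0,0,0,0,0,-1],[-0.008,0,0,0,0,0,-1],[-0.012,0,0,0,0,0,-1],[-0.016,0,0,0,0,0,-1],[-0.02,0,0,0,0,0,-1],[-0.024,0,0,0,0,0,-1],[-0.028,0,0,0,0,0,-1],[-0.03,0,0,0,0,0,-1],[-0.03,0,0,0,0,0,-1]],
])

```text
t: 13.73
eef_pos: [467.5, -105.2, 253.1]
tcp_rot: [3.14, -0.003, -2.904]
ft_force: [-10.9, -2.3, 6.3]
opening: 0.231
grip_force: 30.0
```

```bash
python3 - <<'E'
from h import *
s=state();print(s["t"],s["eef_pos"],s["tcp_rot"],s["ft_force"],s["moment"])
p,d=read_camera("wrist");np.savez("pics/w7.npz",p=p,d=d,pos=s["eef_pos"],rot=s["tcp_rot"])
p,d=read_camera("side");np.savez("pics/s7.npz",p=p,d=d)
cv2.imwrite("pics/s7.png",cv2.resize(p[170:240,230:350,::-1],None,fx=6,fy=6,interpolation=cv2.INTER_CUBIC))
# wedge slip check
a=np.radians(13.6);u=np.array([np.cos(a),np.sin(a),0]);n=np.array([-u[1],u[0],0])
for k in ("w5","w7"):
    f=np.load(f"pics/{k}.npz");S=dict(eef_pos=f["pos"],tcp_rot=f["rot"]);T=f["pos"]-[0,0,191.6];m=f["p"].max(2)<60
    q=np.where(m[160:200,322])[0].min()+160;print("rear row",q,(onplane("wrist",[(322,q)],T[2]+20,S)-T)@u)
# lid height change in side view: columns on the lid, from depth
f0=np.load("pics/s6.npz")["d"];f1=d
def lid(dd):
    ys,xs=np.mgrid[190:225,290:345];W=deproj("side",np.c_[xs.ravel(),ys.ravel()],dd[ys.ravel(),xs.ravel()])
    L=(W-[531.4,-90.2,0])@np.c_[u,n,[0,0,1]];k=(L[:,0]>15)&(L[:,0]<80)&(abs(L[:,1])<100)&(L[:,2]>78)&(L[:,2]<92)
    A=np.c_[L[k,:2],np.ones(k.sum())];c=np.linalg.lstsq(A,L[k,2],rcond=None)[0];return k.sum(),c,c@[9,0,1],c@[193,0,1]
print(lid(f0));print(lid(f1))
E
```

```text
13.7333 [ 467.49376811 -105.23619216  253.12496292] [ 3.13967357 -0.00342493 -2.90411691] [-10.89684095  -2.28415682   6.26059391] [-0.25543488  1.48200267 -0.02849709]
rear row 177 [-43.90512777]
rear row 177 [-44.42783293]
(np.int64(362), array([2.61439698e-03, 9.89636550e-04, 8.43089818e+01]), np.float64(84.33251135016182), np.float64(84.81356039503052))
(np.int64(339), array([-9.09633109e-03,  5.50449000e-04,  8.65183387e+01]), np.float64(86.43647169384671), np.float64(84.7627467729341))
```

View pics/s7.png

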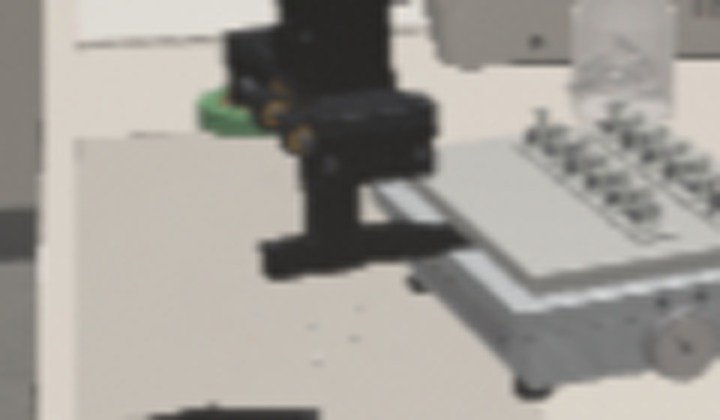

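The blade is under the lid at crop (465,238) and the gripper is clear of it. The front has risen about 2.1 mm, the back is unchanged and the wedge hasn't slipped. One more slow push should bring it to about 3 mm.

Call:
arm_command([
  [[-0.004,0,0,0,0,0,-1],[-0.008,0,0,0,0,0,-1],[-0.012,0,0,0,0,0,-1],[-0.016,0,0,0,0,0,-1],[-0.02,0,0,0,0,0,-1],[-0.024,0,0,0,0,0,-1],[-0.028,0,0,0,0,0,-1],[-0.028,0,0,0,0,0,-1],[-0.028,0,0,0,0,0,-1],[-0.028,0,0,0,0,0,-1]],
])

```text
t: 14.67
eef_pos: [471.6, -104.2, 253.2]
tcp_rot: [3.14, -0.003, -2.904]
ft_force: [-9.9, -1.4, 5.5]
opening: 0.229
grip_force: 30.0
```

```bash
python3 - <<'E'
from h import *
a=np.radians(13.6);u=np.array([np.cos(a),np.sin(a),0]);n=np.array([-u[1],u[0],0])
p,d=read_camera("side");s=state();print(s["t"],s["eef_pos"],s["ft_force"],s["opening"],np.abs(s["qvel"]).max())
def lid(dd):
    ys,xs=np.mgrid[190:225,290:345];W=deproj("side",np.c_[xs.ravel(),ys.ravel()],dd[ys.ravel(),xs.ravel()])
    L=(W-[531.4,-90.2,0])@np.c_[u,n,[0,0,1]];k=(L[:,0]>15)&(L[:,0]<80)&(abs(L[:,1])<100)&(L[:,2]>78)&(L[:,2]<92)
    A=np.c_[L[k,:2],np.ones(k.sum())];c=np.linalg.lstsq(A,L[k,2],rcond=None)[0];return c@[9,0,1],c@[193,0,1]
print(lid(d))
w,dw=read_camera("wrist");m=w.max(2)<60;T=s["eef_pos"]-[0,0,191.6]
q=np.where(m[160:200,322])[0].min()+160;print(q,(onplane("wrist",[(322,q)],T[2]+20,s)-T)@u)
E
```

```text
14.7167 [ 471.55491722 -104.2448958   253.16682819] [-9.47965281 -2.98950759  6.43838048] 0.227986406251244 0.0020910664327619673
(np.float64(87.72091847381822), np.float64(84.42426755230566))
177 [-44.40577573]
```

The front is now up about 3.3 mm, the back is seated, and force and grip are steady, so I'm handing in.

```bash
python3 -c "
from cell import *
print(job_done())"
```

```text
the job is handed in; nothing more can be done
None
```

I handed the job in at about 15 s: the wedge lies in the pry pocket, still gripped, and the front of the lid rests on it, measured about 3 mm up with the back still seated; the gripper kept clear of the lid and the bystanders, and the verdict was not shown.

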